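Charge the finishing bowl with nuts, set the timer and start it

TASK

Gather the hex nuts that lie loose on the table into the steel cup with the others, then pick up the cup and pour all the nuts into the bowl of the finishing machine, and stand the empty cup upright back on its cork mat. Then turn the machine's dial until its needle points at the rider on the scale, and last of all press the start button fully in and let it go.

Things in the scene. Friction and masses are not known exactly. Their poses are not given: they have to be found in the camera images.
- cup_mid (a point): plain steel cup without handle, open at the top, standing on the mat: 72 mm high, 54 mm outer diameter at the foot widening to 68 mm at the rim (62 mm wide 43 mm up), wall 3 mm, floor 4 mm thick, 120 g; the point is on its axis, 36 mm above its underside; z points out of the mouth
- cup: the same cup; this point is the centre of its underside, z points out of the mouth
- mat: flat round cork mat, 116 mm across, 3 mm thick, fixed to the table: the cup's place; point at the centre of its underside
- bowl_rim (a point): centre of the mouth of the open round aluminium bowl of the bench finishing machine (fixed grey box 190 x 310 mm, 55 mm high, long side across the robot's view when its yaw is 0; bowl on its left half, control panel on its right half). The rim is 123 mm above the table, 160 mm outer diameter, 152 mm inside; the bowl is 60 mm deep inside, its floor about 96 mm across. x, y, z axes are the machine's (z up; y runs from the panel to the bowl)
- dial_grip (a point): the dial on the machine's control panel: a black bar grip 13 mm wide, 44 mm long and 24 mm high (its top 88 mm above the table, its foot on a round skirt 46 mm across whose top is 64.5 mm above the table). The point is on the turning axis, 77 mm above the table, half-way up the bar. Its -x axis points along the bar toward the white needle
- dial (a joint): angle of the dial in rad, 0 to 5.95; grows clockwise seen from above; at 0 the needle points along the machine's -x axis (toward the robot). It turns by hand with slight friction (0.05 N m) and stays where it is left
- needle (a point): point on the dial's white needle line, 40 mm from the turning axis, just past the needle's tip
- rider_tip (a point): tip of the small black rider that sits on the scale round the dial, 40 mm from the turning axis: it marks the setting. It stays put
- rider (a joint): angle of the rider about the same axis, measured exactly as the dial's: the dial is right when it reads the same
- start_top (a point): top centre of the grey round start button (24 mm across) on the panel, nearer the robot than the dial; pressed straight down
- start (a joint): travel of the start button in m, 0 out, 0.006 fully pressed; a spring, 5 N when fully down, pushes it back
- nut0_mid (a point): A hex nut, plain steel, 19 mm over the flats (22 mm over the corners), 10 mm thick, 18 g, lightly oiled so that it slides easily (friction about 0.3); the point is its centre (half-way up, 5 mm above the table when it lies flat); z is the bore axis, flats face at 30, 90, 150 deg.. from its x axis (corners on x). May be absent (None). If present it starts lying flat on the table.
- nut1_mid (a point): A hex nut, plain steel, 19 mm over the flats (22 mm over the corners), 10 mm thick, 18 g, lightly oiled so that it slides easily (friction about 0.3); the point is its centre (half-way up, 5 mm above the table when it lies flat); z is the bore axis, flats face at 30, 90, 150 deg.. from its x axis (corners on x). May be absent (None). If present it starts lying flat on the table.
- nut2_mid (a point): A hex nut, plain steel, 19 mm over the flats (22 mm over the corners), 10 mm thick, 18 g, lightly oiled so that it slides easily (friction about 0.3); the point is its centre (half-way up, 5 mm above the table when it lies flat); z is the bore axis, flats face at 30, 90, 150 deg.. from its x axis (corners on x). May be absent (None). If present it starts lying flat on the table.
- nut3_mid (a point): A hex nut, plain steel, 19 mm over the flats (22 mm over the corners), 10 mm thick, 18 g, lightly oiled so that it slides easily (friction about 0.3); the point is its centre (half-way up, 5 mm above the table when it lies flat); z is the bore axis, flats face at 30, 90, 150 deg.. from its x axis (corners on x). May be absent (None). If present it starts lying flat on the table.
- nut4_mid (a point): A hex nut, plain steel, 19 mm over the flats (22 mm over the corners), 10 mm thick, 18 g, lightly oiled so that it slides easily (friction about 0.3); the point is its centre (half-way up, 5 mm above the table when it lies flat); z is the bore axis, flats face at 30, 90, 150 deg.. from its x axis (corners on x). May be absent (None). If present it starts lying flat on the table.
- nut5_mid (a point): A hex nut, plain steel, 19 mm over the flats (22 mm over the corners), 10 mm thick, 18 g, lightly oiled so that it slides easily (friction about 0.3); the point is its centre (half-way up, 5 mm above the table when it lies flat); z is the bore axis, flats face at 30, 90, 150 deg.. from its x axis (corners on x). Starts inside the cup, always present.
- nut6_mid (a point): A hex nut, plain steel, 19 mm over the flats (22 mm over the corners), 10 mm thick, 18 g, lightly oiled so that it slides easily (friction about 0.3); the point is its centre (half-way up, 5 mm above the table when it lies flat); z is the bore axis, flats face at 30, 90, 150 deg.. from its x axis (corners on x). Starts inside the cup, always present.
- nut7_mid (a point): A hex nut, plain steel, 19 mm over the flats (22 mm over the corners), 10 mm thick, 18 g, lightly oiled so that it slides easily (friction about 0.3); the point is its centre (half-way up, 5 mm above the table when it lies flat); z is the bore axis, flats face at 30, 90, 150 deg.. from its x axis (corners on x). Starts inside the cup, always present.

How it is judged:
By the outcome, as a careful person would: the job done as asked, in the order asked, and still so for the second after the job is handed in, with the robot touching nothing.
Of nut0, nut1, nut2, nut3, nut4 only 3 to 5 are there at a start; the rules pass over those that are not, and their reading is None.
At some moment in a run one of cup, nut0, nut1, nut2, nut3, nut4 may be knocked a few centimetres aside while the robot is not near it.
It also fails if it takes over 208 s, if anything falls off the work surface, if the arm or the gripper's body presses on something with over 40 N, if the wrist force passes 120 N, or if a joint passes its speed limit or range.

ROBOT

A 6-joint arm with a two-finger parallel gripper is mounted at the origin on a cart in front of the work surface, level with it; the furniture and walls round the work are solid. World frame = base frame: x ahead of the robot, y to its left, z up, the work surface at z = 0. Lengths are in m, angles in degrees, forces in N, time in s.
With the tool pointing down it reaches from about 0.35 to 0.725 m from the base axis. Payload 4.3 kg.
Tool frame: the origin (TCP) lies midway between the tips of the shut fingers; the grasp point (between the pads) lies 19 mm behind it; z points along the fingers, y is the line along which they close (so a half turn about z gives the same grasp; the last joint's range is limited). The gripper opens to 85 mm and grips with 20 to 120 N. Pads are 22 mm wide; open, the fingers measure 114 mm over their backs; the gripper's body (76 mm by 85 mm) begins 54 mm behind the grasp point. The pads swing forward as they close: fully open they stand 13 mm farther back than shut.
Start: joints at [60.258, 21.618, 4.641, 73.018, 0, 83.68], TCP at [0.229, 0.528, 0.231] pointing down, gripper open.
Joint ranges: [-156.06, 156.06], [-48.1, 94.91], [-58.44, 69.94], [-101.28, 121.22], [-78.64, 73.56], [-180, 180]. Speed limits (degrees/s): [147.25, 147.25, 180, 180, 180, 180].

INTERFACE

Orientations are given as a 3x3 rotation matrix whose columns are the frame's x, y, z axes.
In Python, from cell import readout, viewer, ticket gives the robot as it stands.
- The arm moves only by the tool send_rows, never from a script. Its argument "deltas" is a list of rows, each a list of 7 numbers: the closure in counts, from 0 (fully open) to 255 (shut), then the shift along the world's x, y, z normalised to -1 to 1, where 1 is 0.03 m, then the turn, a rotation vector about the world's x, y, z normalised to -1 to 1, where 1 is 0.08 rad. A call has 1 to 12 rows; each row shifts and turns the commanded pose from where the row before left it; what a row does not reach is not made up. A row lasts 1/8 s, in which the tool goes at most 62.5 mm and 10.7 degrees, less where a joint would pass 70% of its speed; a pose out of reach is approached as far as the arm can. A call with a number of a shift or a turn outside -1 to 1 is refused whole. A call with a gripper value outside its range is refused whole. The fingers move at their own pace and stop on an object; "squeeze" is the grip in N (left out, the last holds). Time passes only in rows, so rows that do not move let the fingers close. It gives the time, the measured TCP pose, the force, the opening and the grip force at its end, in the units of the state.
- readout.get_state(): the state, without advancing time (a new reading comes with each control period).
- viewer.camera(name): name is "side" or "top"; returns a dict with "pixels" (420x560x3 uint8, red, green, blue), "fx", "fy", "cx", "cy" (pixels), "k1" (the pictures are not rectified: a ray, as slopes to the right and down, at radius r is drawn at 1 + k1 r^2 times it, then the intrinsics apply), "world_to_cam" (4x4, takes a point from world to camera coordinates). Camera axes: x right, y down, z forward; pixel columns grow to the right and rows downward; lengths in m; the calibration is good to about 2 mm. A picture is of the moment at which its call begins. There is no depth.
- ticket.sign_off(): hands the job in; it is judged then, once.
Trained networks look in a picture, given as the dict that the camera call returned (one of the last four; its "shot" number tells which), for a name from the list of things; names that differ only in an ending like _2 or _b are one class to them, and where a whole thing is asked for, a point or a joint stands for the part that bears it (a point fixed in the world has none). Each returns a list of dicts, best first, with "confidence" (0 to 1); they miss things now and then, are a little off and sometimes report something else, mostly with a low value. They report only what shows in the picture. A call takes as long as a camera call.
- viewer.spot_in(thing, picture): "centre" ([x, y, z] in m, in world coordinates, good to about 4 mm: the middle of the surface that is visible of it).
- viewer.cut_out(thing, picture): "pixels" (420x560 bool, what is visible of it).
The state is a dict: "time_s": time; "joints": joint angles; "qvel": joint speeds; "tau": joint torques, N m; "ee_pos": TCP position; "eef_rot": TCP orientation; "contact_force": force on the tool from outside, world axes, zero at the start; "wrist_torque": the same for the moment, N m; "grip_width": finger opening in m; "grasp_force": force on a finger pad.
Only numpy, scipy, OpenCV 4.12 (cv2) and the standard library are available. Lean on these libraries where they do the work, as an engineer would, in place of code of your own. Each camera call takes 0.05 s, during which the arm holds its last target. There are 200 camera calls.

## Working session

There is one attempt and no reset: what is moved stays moved. The work goes in short steps, Python scripts to look and compute and a tool call to move; the robot and the scene stay as the last step left them, time stands still between calls to the robot, and variables do not carry over. Pictures are saved under pics/ and viewed, at most 14 in all, crops included, and the job is handed in when it is done.

Besides the shell and the picture viewer there is one more tool, called after ">>>" by a JSON object that holds its "op" and its "data". send_rows: Moves the arm, as the interface text tells. Its arguments: {"type":"object","properties":{"deltas":{"type":"array","items":{"type":"array","items":{"type":"number"}}},"squeeze":{"type":"number"}},"required":["deltas"]}

```bash
mkdir -p pics; ls; cat > h.py <<'E'
import numpy as np, cv2
from cell import readout, viewer, ticket
def snap(name, fn=None):
    c=viewer.camera(name)
    if fn: cv2.imwrite('pics/'+fn, c['pixels'][:,:,::-1])
    return c
def pix2z(c,u,v,z):
    "pixel -> world point on plane z"
    d=np.array([(u-c['cx'])/c['fx'],(v-c['cy'])/c['fy']]); s=d.copy()
    for _ in range(20): s=d/(1+c['k1']*(s@s))
    M=np.array(c['world_to_cam']); R,t=M[:3,:3],M[:3,3]
    o=-R.T@t; r=R.T@np.array([s[0],s[1],1.]); return o+r*(z-o[2])/r[2]
def proj(c,p):
    M=np.array(c['world_to_cam']); q=M[:3,:3]@np.array(p)+M[:3,3]; s=q[:2]/q[2]; s=s*(1+c['k1']*(s@s))
    return s*[c['fx'],c['fy']]+[c['cx'],c['cy']]
E
python3 - <<'E'
from h import *
np.set_printoptions(precision=3,suppress=True)
t=snap('top','t1.png'); s=snap('side','s1.png')
for c in (t,s):
    M=np.array(c['world_to_cam']);print(-M[:3,:3].T@M[:3,3],c['fx'],c['k1'])
    for n in ['cup','mat','bowl_rim','dial_grip','needle','rider_tip','start_top','nut0_mid']:
        print(n,[(np.round(d['centre'],3).tolist(),round(d['confidence'],2)) for d in viewer.spot_in(n,c)][:9])
print(readout.get_state())
E
```

```text
pics
[ 0.4   -0.206  1.019] 410.07676888430416 -0.0044747727088067955
cup [([0.466, -0.358, 0.042], 0.74)]
mat [([0.456, -0.331, 0.003], 0.66), ([0.454, -0.353, 0.015], 0.52)]
bowl_rim [([0.624, -0.148, 0.059], 0.66)]
dial_grip []
needle [([0.659, -0.231, 0.064], 0.85), ([0.456, -0.331, 0.006], 0.49)]
rider_tip []
start_top [([0.66, -0.233, 0.061], 0.68), ([0.466, -0.336, 0.016], 0.66)]
nut0_mid []
[0.266 0.531 0.581] 526.9817617712713 0.05218019243709681
cup [([0.461, -0.324, 0.048], 0.74), ([0.659, -0.228, 0.087], 0.72)]
mat [([0.452, -0.322, 0.001], 0.82)]
bowl_rim [([0.609, -0.073, 0.056], 0.59)]
dial_grip [([0.567, -0.234, 0.081], 0.68)]
needle [([0.656, -0.227, 0.088], 0.5), ([0.564, -0.234, 0.074], 0.44)]
rider_tip [([0.456, -0.328, 0.051], 0.73)]
start_top []
nut0_mid [([0.658, -0.228, 0.085], 0.55)]
{'time_s': 0.9, 'joints': array([60.255, 21.615,  4.641, 73.017,  0.   , 83.683]), 'qvel': array([-0.021, -0.023,  0.029, -0.015,  0.025, -0.019]), 'tau': array([  0.001, -46.351,  27.016,  -0.   ,  -0.   ,   0.   ]), 'ee_pos': array([0.229, 0.528, 0.231]), 'eef_rot': array([[-0.918,  0.398,  0.   ],
       [ 0.398,  0.918,  0.   ],
       [-0.   ,  0.   , -1.   ]]), 'contact_force': array([-0.635,  1.045,  0.095]), 'wrist_torque': array([0.003, 0.039, 0.008]), 'grasp_force': 0.0, 'grip_width': 0.08557032658308812}
```

View pics/t1.png

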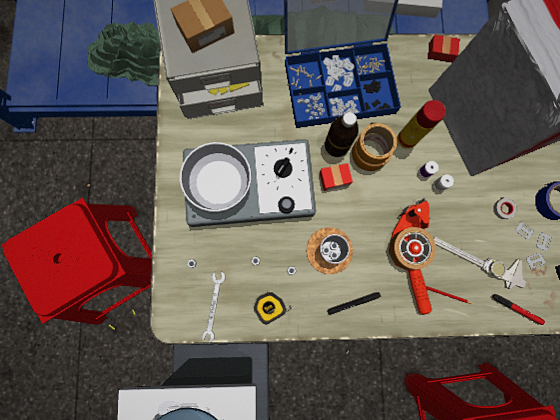

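View pics/s1.png

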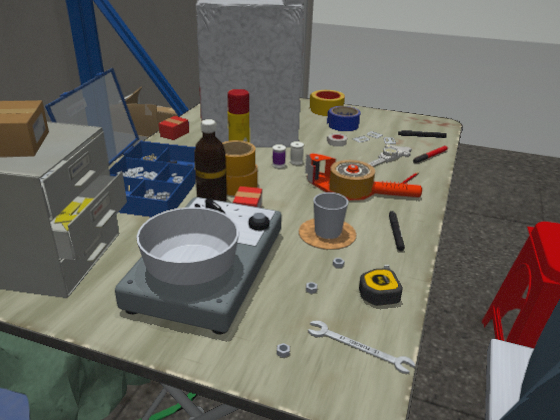

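Top view: three loose nuts at about (192,263), (256,261) and (292,270). The cup with its nuts is at (333,248) on the mat, the bowl at (215,180), the dial at (283,168) and the button at (286,205). Next I'll enlarge the dial and the nuts.

```bash
python3 - <<'E'
from h import *
np.set_printoptions(precision=4,suppress=True)
t=cv2.imread('pics/t1.png')
a=cv2.resize(t[135:225,245:325],None,fx=5,fy=5,interpolation=cv2.INTER_CUBIC)
b=[cv2.resize(t[v-14:v+14,u-14:u+14],(150,150),interpolation=cv2.INTER_CUBIC) for u,v in((192,263),(256,261),(292,270))]
d=cv2.resize(t[215:275,300:360],(300,300),interpolation=cv2.INTER_CUBIC)
im=np.zeros((600,800,3),np.uint8); im[:450,:400]=a; im[450:,:450]=np.hstack(b); im[:300,450:750]=d
cv2.imwrite('pics/c1.png',im)
c=snap('top'); s=snap('side')
for n,(u,v),z in [('nut',(192,263),.01),('nut',(256,261),.01),('nut',(292,270),.01),('cuprim',(333,248),.072),('mat',(330,250),.003),('dial',(283,168),.088),('btn',(286,205),.065),('bowl',(215.5,178),.123)]:
    print(n,pix2z(c,u,v,z))
for u,v in((283,350),(312,287),(339,263)): print('side',pix2z(s,u,v,.007))
E
```

```text
nut [ 0.4395 -0.0089  0.01  ]
nut [ 0.4415 -0.1641  0.01  ]
nut [ 0.4181 -0.2515  0.01  ]
cuprim [ 0.4655 -0.3447  0.072 ]
mat [ 0.4654 -0.3471  0.003 ]
dial [ 0.6535 -0.2322  0.088 ]
btn [ 0.5693 -0.2382  0.065 ]
bowl [ 0.6227 -0.0797  0.123 ]
side [ 0.4368 -0.0044  0.007 ]
side [ 0.4396 -0.1605  0.007 ]
side [ 0.4139 -0.2455  0.007 ]
```

View pics/c1.png

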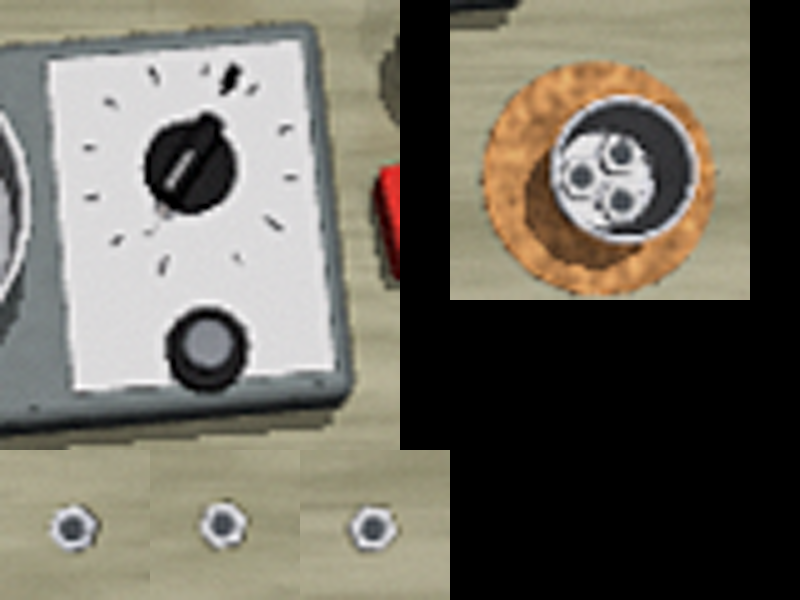

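>>> {"op": "send_rows", "data": {"deltas": [[120,0.39,-0.99,0,0,0,0],[120,0.39,-0.99,0,0,0,0],[120,0.39,-0.99,0,0,0,0],[120,0.39,-0.99,0,0,0,0],[120,0.39,-0.99,0,0,0,0],[120,0.39,-0.99,0,0,0,0],[120,0.39,-0.99,0,0,0,0],[120,0.39,-0.99,0,0,0,0],[120,0.39,-0.99,0,0,0,0],[120,0.39,-0.99,0,0,0,0],[120,0.39,-0.99,0,0,0,0],[120,0.39,-0.99,0,0,0,0]], "squeeze": 40}}

```text
time_s: 2.5
ee_pos: [0.3693, 0.1703, 0.2315]
eef_rot: [[-0.918, 0.397, 0.001], [0.397, 0.918, 0.0], [-0.0, 0.0, -1.0]]
contact_force: [0.8, 0.5, -0.5]
grip_width: 0.0451
grasp_force: 0.0
```

```bash
cat >> h.py <<'E'
T=cv2.imread('pics/t1.png')
def nuts(c,thr=.72):
    "template-match loose nuts in the top picture, away from known things"
    im=c['pixels'][:,:,::-1]; out=[]
    R=np.max([cv2.matchTemplate(im,T[v-7:v+8,u-7:u+8],cv2.TM_CCOEFF_NORMED) for u,v in((192,263),(256,261),(292,270))],0)
    R[:,450:]=0; R[:185]=0
    while len(out)<9:
        _,m,_,(x,y)=cv2.minMaxLoc(R)
        if m<thr: break
        out.append((x+7,y+7,round(m,2),np.round(pix2z(c,x+7,y+7,.008),3).tolist())); R[max(0,y-6):y+7,max(0,x-6):x+7]=0
    return out
def look():
    c=snap('top'); st=readout.get_state()
    for n in nuts(c): print(n)
    print('t',st['time_s'],'ee',st['ee_pos'].round(4),'w',round(st['grip_width'],4),'F',st['contact_force'].round(1))
    return c
E
python3 -c "
from h import *
look()"
```

```text
(292, 270, 1.0, [0.418, -0.252, 0.008])
(256, 261, 1.0, [0.442, -0.164, 0.008])
(192, 263, 1.0, [0.44, -0.009, 0.008])
t 2.55 ee [0.3705 0.1677 0.2315] w 0.0455 F [ 0.9 -1.2 -0.1]
```

>>> {"op": "send_rows", "data": {"deltas": [[120,0.375,-0.97,-0.5,0,0,0],[120,0.375,-0.97,-0.5,0,0,0],[120,0.375,-0.97,-0.5,0,0,0],[120,0.375,-0.97,-0.5,0,0,0],[120,0.375,-0.97,-0.5,0,0,0],[120,0.375,-0.97,-0.5,0,0,0],[120,0,0,-1,0,0,0],[120,0,0,-1,0,0,0],[120,0,0,-1,0,0,0],[120,0,0,-0.6,0,0,0],[120,0,0,-0.35,0,0,0],[120,0,0,-0.3,0,0,0]]}}

```text
time_s: 4.05
ee_pos: [0.4369, -0.0033, 0.0137]
eef_rot: [[-0.918, 0.397, 0.001], [0.397, 0.918, -0.0], [-0.001, 0.0, -1.0]]
contact_force: [-0.1, 0.0, -0.2]
grip_width: 0.0451
grasp_force: 0.0
```

>>> {"op": "send_rows", "data": {"deltas": [[120,0,0,-0.33,0,0,0],[255,0,0,0,0,0,0],[255,0,0,0,0,0,0],[255,0,0,0,0,0,0],[255,0,0,0,0,0,0],[255,0,0,0.3,0,0,0],[255,0,0,1,0,0,0],[255,0,0,1,0,0,0],[255,0,0,1,0,0,0],[255,0,0,1,0,0,0]]}}

```text
time_s: 5.3
ee_pos: [0.4364, -0.0033, 0.1346]
eef_rot: [[-0.918, 0.398, 0.001], [0.398, 0.918, -0.0], [-0.001, 0.0, -1.0]]
contact_force: [0.8, -0.4, -1.3]
grip_width: 0.017
grasp_force: 39.1
```

```bash
python3 -c "
from h import *
c=look()
print(proj(c,[.4655,-.345,.075]))
e=snap('side','s2.png')
for q in (c,e): print([(np.round(d['centre'],3).tolist(),round(d['confidence'],2)) for d in viewer.spot_in('cup',q)])"
```

```text
(292, 270, 1.0, [0.418, -0.252, 0.008])
(256, 261, 1.0, [0.442, -0.164, 0.008])
t 5.35 ee [ 0.4388 -0.0037  0.1382] w 0.0169 F [ 1.5 -0.5  2.2]
[333.32144006 247.88891641]
[([0.467, -0.358, 0.043], 0.67)]
[([0.454, -0.324, 0.051], 0.78)]
```

View pics/s2.png

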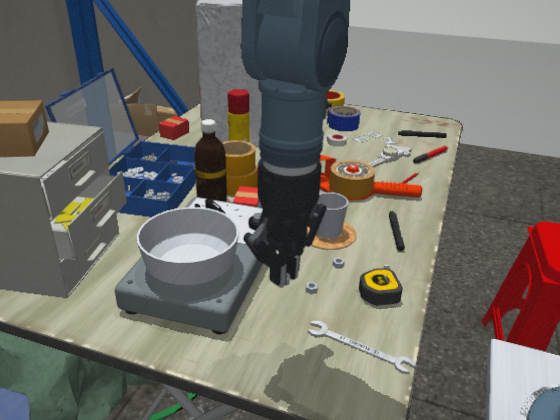

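First nut is held at (285,270), opening 17 mm. Next I carry it to the cup.

>>> {"op": "send_rows", "data": {"deltas": [[255,0.08,-0.94,0,0,0,0],[255,0.08,-0.94,0,0,0,0],[255,0.08,-0.94,0,0,0,0],[255,0.08,-0.94,0,0,0,0],[255,0.08,-0.94,0,0,0,0],[255,0.08,-0.94,0,0,0,0],[255,0.08,-0.94,0,0,0,0],[255,0.08,-0.94,0,0,0,0],[255,0.08,-0.94,0,0,0,0],[255,0.08,-0.94,0,0,0,0],[255,0.08,-0.94,0,0,0,0],[255,0.08,-0.94,0,0,0,0]]}}

```text
time_s: 7.0
ee_pos: [0.4644, -0.3418, 0.1312]
eef_rot: [[-0.918, 0.398, -0.002], [0.398, 0.918, 0.002], [0.003, 0.001, -1.0]]
contact_force: [0.1, -0.3, 0.2]
grip_width: 0.0171
grasp_force: 39.1
```

```bash
python3 -c "
from h import *
c=look()
e=snap('side','s3.png')
for q in (c,e): print([(np.round(d['centre'],3).tolist(),round(d['confidence'],2)) for d in viewer.spot_in('cup',q)])
cv2.imwrite('pics/s3c.png',np.hstack([cv2.resize(c['pixels'][200:300,280:400,::-1],None,fx=3.3,fy=3.3),cv2.resize(e['pixels'][150:250,270:390,::-1],None,fx=3.3,fy=3.3)]))"
```

```text
(256, 261, 0.99, [0.442, -0.164, 0.008])
t 7.05 ee [ 0.4649 -0.3458  0.1313] w 0.0168 F [ 1.4 -3.4 -0.5]
[]
[([0.458, -0.324, 0.051], 0.93)]
```

View pics/s3c.png

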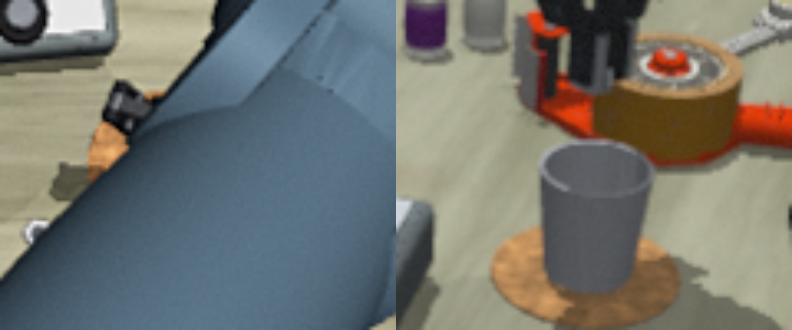

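The side crop shows the fingers directly above the cup mouth, whose rim centre is at about (330.6,200.6). I'll compute the offset from that.

```bash
python3 -c "
from h import *
e=snap('side'); print(pix2z(e,330.6,200.6,.075), proj(e,readout.get_state()['ee_pos']),proj(e,[.465,-.343,.075]), readout.get_state()['joints'].round(1))"
```

```text
[ 0.46251524 -0.34548576  0.075     ] [331.31262037 175.34622728] [329.02065861 200.94122131] [-42.6  24.5  -6.1  59.6   0.  -19.2]
```

>>> {"op": "send_rows", "data": {"deltas": [[255,0,0.05,-0.7,0,0,0],[255,0,0.05,-0.6,0,0,0],[255,0,0,-0.4,0,0,0],[255,0,0,0,0,0,0],[255,0,0,0,0,0,0]]}}

```text
time_s: 7.88
ee_pos: [0.4656, -0.3388, 0.0825]
eef_rot: [[-0.918, 0.397, 0.001], [0.397, 0.918, -0.0], [-0.001, -0.0, -1.0]]
contact_force: [1.0, -0.4, -0.1]
grip_width: 0.017
grasp_force: 39.1
```

>>> {"op": "send_rows", "data": {"deltas": [[255,-0.03,-0.17,-0.05,0,0,0],[120,0,0,0,0,0,0],[120,0,0,0,0,0,0],[120,0,0,0,0,0,0],[120,0,0,0.8,0,0,0],[120,0,0.5,0.9,0,0,0],[120,-0.3,0.9,0,0,0,0],[120,-0.3,0.9,0,0,0,0],[120,-0.3,0.9,0,0,0,0],[120,-0.3,0.9,0,0,0,0],[120,-0.3,0.9,0,0,0,0],[120,-0.3,0.9,0,0,0,0]]}}

```text
time_s: 9.38
ee_pos: [0.4101, -0.1659, 0.1316]
eef_rot: [[-0.918, 0.398, 0.0], [0.398, 0.918, 0.0], [-0.0, 0.0, -1.0]]
contact_force: [0.1, 0.0, -0.6]
grip_width: 0.0455
grasp_force: 0.0
```

```bash
python3 -c "
from h import *
c=look()
e=snap('side','s4.png')
for u,v in((312,287),(339,263)):
  m=cv2.matchTemplate(e['pixels'][:,:,::-1],cv2.imread('pics/s1.png')[v-8:v+9,u-8:u+9],cv2.TM_CCOEFF_NORMED);_,a,_,p=cv2.minMaxLoc(m); print(a,p[0]+8,p[1]+8)
cv2.imwrite('pics/s4c.png',cv2.resize(c['pixels'][200:300,280:400,::-1],None,fx=4,fy=4))"
```

```text
t 9.425 ee [ 0.4079 -0.1626  0.1311] w 0.0452 F [-2.2  3.1  0.2]
0.9866582751274109 312 287
0.9986679553985596 339 263
```

View pics/s4c.png

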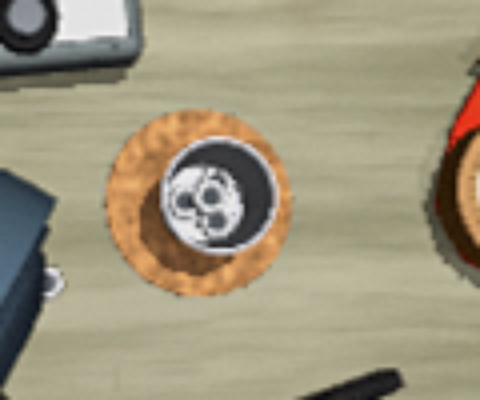

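The cup is in place and the dropped nut now sits on top of the others inside it. Next is nut 2.

>>> {"op": "send_rows", "data": {"deltas": [[120,0.5,0.05,-0.8,0,0,0],[120,0.5,0,-1,0,0,0],[120,0,0,-1,0,0,0],[120,0,0,-0.8,0,0,0],[120,0,0,-0.4,0,0,0],[120,0,0,-0.2,0,0,0],[120,0,0,0,0,0,0],[255,0,0,0,0,0,0],[255,0,0,0,0,0,0],[255,0,0,0,0,0,0],[255,0,0,0,0,0,0],[255,0,0,0.3,0,0,0]]}}

```text
time_s: 10.98
ee_pos: [0.4399, -0.1651, 0.0145]
eef_rot: [[-0.918, 0.397, -0.001], [0.397, 0.918, 0.001], [0.001, 0.0, -1.0]]
contact_force: [-0.4, -0.1, 0.0]
grip_width: 0.0169
grasp_force: 39.0
```

>>> {"op": "send_rows", "data": {"deltas": [[255,0,0,1,0,0,0],[255,0,0,1,0,0,0],[255,0,0,1,0,0,0],[255,0.12,-0.93,0.9,0,0,0],[255,0.12,-0.93,0,0,0,0],[255,0.12,-0.93,0,0,0,0],[255,0.12,-0.93,0,0,0,0],[255,0.12,-0.93,0,0,0,0],[255,0.12,-0.93,0,0,0,0],[255,0,-0.6,0,0,0,0],[255,0,0,0,0,0,0]]}}

```text
time_s: 12.35
ee_pos: [0.4618, -0.3515, 0.1315]
eef_rot: [[-0.917, 0.399, 0.0], [0.399, 0.917, 0.0], [-0.0, 0.0, -1.0]]
contact_force: [0.5, -0.2, -0.3]
grip_width: 0.0167
grasp_force: 39.1
```

```bash
cat >> h.py <<'E'
def cupside(e):
    "best shift of the cup patch in the side picture"
    m=cv2.matchTemplate(e['pixels'][:,:,::-1],cv2.imread('pics/s1.png')[203:250,305:355],cv2.TM_CCOEFF_NORMED);_,a,_,p=cv2.minMaxLoc(m);return round(a,2),p[0]-305,p[1]-203
E
python3 -c "
from h import *
c=look();print(cupside(snap('side')))"
```

```text
t 12.4 ee [ 0.4617 -0.3505  0.1314] w 0.0164 F [-0.4  0.3  0.1]
(0.84, 0, 0)
```

>>> {"op": "send_rows", "data": {"deltas": [[255,0.04,0.13,-0.7,0,0,0],[255,0,0,-0.6,0,0,0],[255,0,0,-0.4,0,0,0],[255,0,0,0,0,0,0],[120,0,0,0,0,0,0],[120,0,0,0,0,0,0],[120,0,0,0,0,0,0],[120,0,0,0.8,0,0,0],[120,-0.3,0.7,0.8,0,0,0],[120,-0.7,0.8,0,0,0,0],[120,-0.6,0.9,0,0,0,0],[120,0,0.9,0,0,0,0]]}}

```text
time_s: 13.95
ee_pos: [0.414, -0.247, 0.1287]
eef_rot: [[-0.917, 0.399, -0.0], [0.399, 0.917, 0.0], [0.0, 0.0, -1.0]]
contact_force: [0.3, -0.5, 0.4]
grip_width: 0.0451
grasp_force: 0.0
```

```bash
python3 -c "
from h import *
c=look();e=snap('side');print(cupside(e))
u,v=339,263
m=cv2.matchTemplate(e['pixels'][:,:,::-1],cv2.imread('pics/s1.png')[v-8:v+9,u-8:u+9],cv2.TM_CCOEFF_NORMED);_,a,_,p=cv2.minMaxLoc(m); print(a,p[0]+8,p[1]+8)"
```

```text
t 14.0 ee [ 0.4138 -0.2437  0.1285] w 0.0453 F [-1.4  2.8  0.2]
(0.95, 0, 0)
0.8475589752197266 339 263
```

>>> {"op": "send_rows", "data": {"deltas": [[120,0.07,-0.1,-0.8,0,0,0],[120,0,0,-1,0,0,0],[120,0,0,-1,0,0,0],[120,0,0,-0.8,0,0,0],[120,0,0,-0.4,0,0,0],[120,0,0,-0.13,0,0,0],[120,0,0,0,0,0,0],[255,0,0,0,0,0,0],[255,0,0,0,0,0,0],[255,0,0,0,0,0,0],[255,0,0,0,0,0,0],[255,0,0,0.3,0,0,0]]}}

```text
time_s: 15.55
ee_pos: [0.4169, -0.2505, 0.0137]
eef_rot: [[-0.918, 0.397, -0.001], [0.397, 0.918, 0.001], [0.001, 0.0, -1.0]]
contact_force: [-0.5, -0.1, -0.5]
grip_width: 0.0173
grasp_force: 39.0
```

>>> {"op": "send_rows", "data": {"deltas": [[255,0,0,1,0,0,0],[255,0,0,1,0,0,0],[255,0,0,1,0,0,0],[255,0.3,-0.6,0.9,0,0,0],[255,0.5,-0.9,0,0,0,0],[255,0.5,-0.9,0,0,0,0],[255,0.3,-0.9,0,0,0,0],[255,0,0,0,0,0,0]]}}

```text
time_s: 16.55
ee_pos: [0.4658, -0.3515, 0.1308]
eef_rot: [[-0.917, 0.399, 0.001], [0.399, 0.917, -0.001], [-0.001, -0.0, -1.0]]
contact_force: [-0.3, 0.4, 0.7]
grip_width: 0.0172
grasp_force: 39.1
```

```bash
python3 -c "
from h import *
c=look();print(cupside(snap('side')))"
```

```text
t 16.6 ee [ 0.4652 -0.35    0.1306] w 0.0167 F [-0.3  0.7 -0.4]
(0.83, 0, 0)
```

>>> {"op": "send_rows", "data": {"deltas": [[255,-0.06,0.1,-0.7,0,0,0],[255,0,0,-0.6,0,0,0],[255,0,0,-0.4,0,0,0],[255,0,0,0,0,0,0],[120,0,0,0,0,0,0],[120,0,0,0,0,0,0],[120,0,0,0,0,0,0],[120,0,0,0.9,0,0,0],[120,-0.3,0.3,1,0,0,0],[0,-0.7,0.7,0.6,0,0,-0.85],[0,-0.8,0.7,0,0,0,-0.85],[0,0,0,0,0,0,-0.85]]}}

```text
time_s: 18.15
ee_pos: [0.4078, -0.2942, 0.1549]
eef_rot: [[-0.817, 0.577, -0.001], [0.577, 0.817, 0.001], [0.001, 0.0, -1.0]]
contact_force: [0.7, 0.7, 0.5]
grip_width: 0.0853
grasp_force: 0.0
```

>>> {"op": "send_rows", "data": {"deltas": [[0,0,0,0,0,0,-0.85],[0,0,0,0,0,0,-0.88],[0,0,0,0,-0.68,-0.73,0],[0,0,0,0,-0.68,-0.73,0],[0,0,0,0,-0.68,-0.73,0],[0,0,0,0,-0.68,-0.73,0],[0,0,0,0,-0.68,-0.73,0],[0,0,0,0,-0.68,-0.73,0],[0,0,0,0,-0.68,-0.73,0],[0,0,0,0,-0.68,-0.73,0],[0,0,0,0,-0.68,-0.73,0],[0,0,0,0,-0.68,-0.73,0]]}}

```text
time_s: 19.65
ee_pos: [0.433, -0.3099, 0.1856]
eef_rot: [[-0.532, 0.685, 0.498], [0.498, 0.728, -0.471], [-0.685, -0.003, -0.729]]
contact_force: [0.8, -1.3, -0.6]
grip_width: 0.0854
grasp_force: 0.0
```

>>> {"op": "send_rows", "data": {"deltas": [[0,0,0,0,-0.68,-0.73,0],[0,0,0,0,-0.68,-0.73,0],[0,0,0,0,-0.68,-0.73,0],[0,0,0,0,0,0,0]]}}

```text
time_s: 20.15
ee_pos: [0.4736, -0.3308, 0.2362]
eef_rot: [[-0.448, 0.691, 0.567], [0.42, 0.723, -0.549], [-0.789, -0.008, -0.614]]
contact_force: [-0.3, 0.1, -0.5]
grip_width: 0.0856
grasp_force: 0.0
```

```bash
python3 -c "
from h import *
c=look();e=snap('side');print(cupside(e),readout.get_state()['joints'].round(1))
cv2.imwrite('pics/v5.png',np.hstack([cv2.resize(c['pixels'][200:300,280:380,::-1],(400,400)),cv2.resize(e['pixels'][140:300,240:400,::-1],(400,400))]))"
```

```text
t 20.2 ee [ 0.4728 -0.3303  0.235 ] w 0.0855 F [ 0.6  0.5 -0.5]
(1.0, 0, 0) [-39.1 -10.  -58.4 -10.2  -3.9   2.5]
```

View pics/v5.png

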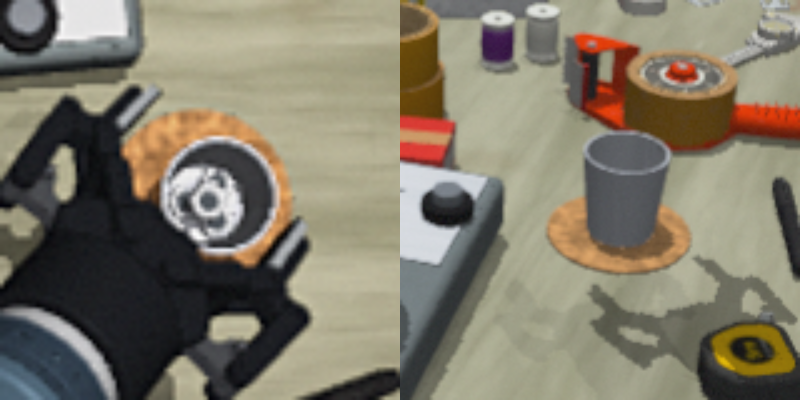

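j3 reached its limit, but the 38° tool tilt is good enough. I'll come down on the cup vertically instead.

>>> {"op": "send_rows", "data": {"deltas": [[0,0.07,-0.5,0,0,0,0],[0,0.07,-0.53,0,0,0,0],[0,0,0,-0.8,0,0,0],[0,0,0,-0.8,0,0,0],[0,0,0,-0.8,0,0,0],[0,0,0,-0.8,0,0,0],[0,0,0,-0.8,0,0,0],[0,0,0,0,0,0,0]]}}

```text
time_s: 21.25
ee_pos: [0.5044, -0.3796, 0.1364]
eef_rot: [[-0.477, 0.695, 0.538], [0.449, 0.718, -0.531], [-0.756, -0.012, -0.655]]
contact_force: [0.2, 0.3, 0.2]
grip_width: 0.0853
grasp_force: 0.0
```

```bash
python3 -c "
from h import *
c=look();e=snap('side');s=readout.get_state();print(cupside(e),s['joints'].round(1),s['eef_rot'].round(3))
cv2.imwrite('pics/v6.png',np.hstack([cv2.resize(c['pixels'][200:300,280:380,::-1],(400,400)),cv2.resize(e['pixels'][120:280,240:400,::-1],(400,400))]))"
```

```text
t 21.3 ee [ 0.5045 -0.3795  0.1374] w 0.0853 F [0.  0.7 1. ]
(0.75, 0, 0) [-41.5   7.9 -58.3 -25.4  -2.3   1.1] [[-0.475  0.695  0.539]
 [ 0.447  0.719 -0.532]
 [-0.758 -0.012 -0.653]]
```

View pics/v6.png

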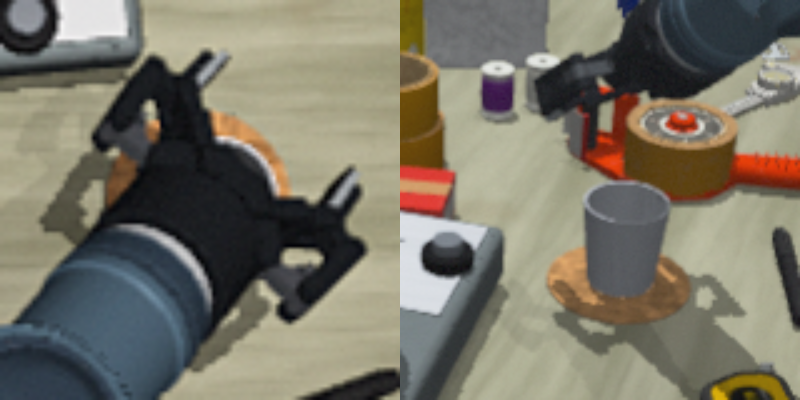

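```bash
cat > kin.py <<'E'
import numpy as np
D=[([60.258,21.618,4.641,73.018],(.229,.528,.231)),([-42.6,24.5,-6.1,59.6],(.4649,-.3458,.1313)),([-39.1,-10,-58.4,-10.2],(.4728,-.3303,.235)),([-41.5,7.9,-58.3,-25.4],(.5045,-.3795,.1374))]
A=[];b=[]
for q,p in D:
    a=np.radians(q); p2=a[1]-a[2]; p3=p2+a[3]; s,c=np.sin,np.cos
    A.append([0,1,s(a[1]),c(p2),s(p2),c(p3)]);b.append(p[0]*c(a[0])+p[1]*s(a[0]))
    A.append([1,0,c(a[1]),-s(p2),c(p2),-s(p3)]);b.append(p[2])
x,res,rk,sv=np.linalg.lstsq(A,b,rcond=None)
if __name__=='__main__': print('z0 r0 L1 L2 e Lt',x.round(3),(np.array(A)@x-b).round(4),sv.round(2))
E
python3 kin.py
```

```text
z0 r0 L1 L2 e Lt [0.254 0.    0.502 0.383 0.073 0.448] [ 0.0015  0.0005 -0.0018  0.0001 -0.0007 -0.0011  0.001   0.0005] [3.76 2.9  1.06 0.56 0.19 0.1 ]
```

The tool is long (about 0.45 m from j4), so a radial side grasp folds the arm too far. I'll raise it and yaw the tool with j5 to come from the left, along -y.

>>> {"op": "send_rows", "data": {"deltas": [[0,0,0,0.9,0,0,0],[0,0,0,0.9,0,0,0],[0,0,0,0.9,0,0,-1],[0,-0.3,0.5,0.7,0,0,-1],[0,-0.3,0.5,0,0,0,-1],[0,-0.3,0.5,0,0,0,-1],[0,-0.3,0.5,0,0,0,-1],[0,0,0.5,0,0,0,-1],[0,0,0.5,0,0,0,-1],[0,0,0,0,0,0,-1],[0,0,0,0,0,0,-1],[0,0,0,0,0,0,-0.7]]}}

```text
time_s: 22.85
ee_pos: [0.4695, -0.2888, 0.2417]
eef_rot: [[-0.023, 1.0, 0.013], [0.652, 0.025, -0.758], [-0.758, -0.009, -0.652]]
contact_force: [-0.3, 0.5, -0.3]
grip_width: 0.0855
grasp_force: 0.0
```

```bash
python3 -c "
from h import *
s=readout.get_state();print(s['joints'].round(1),s['ee_pos'].round(3),s['eef_rot'].round(3))"
```

```text
[-14.3   8.7 -28.8  35.5 -47.   66.6] [ 0.47  -0.289  0.242] [[-0.023  1.     0.013]
 [ 0.652  0.025 -0.758]
 [-0.758 -0.009 -0.652]]
```

>>> {"op": "send_rows", "data": {"deltas": [[0,-0.1,0.1,-0.4,-0.8,0,0],[0,-0.1,0.1,-0.9,-0.8,0,0],[0,0,0,-0.9,-0.73,0,0],[0,0,0,-0.9,0,0,0],[0,0,0,-0.9,0,0,0],[0,0,0,-0.9,0,0,0],[0,0,0,-0.4,0,0,0],[0,0,0,0,0,0,0]]}}

```text
time_s: 23.85
ee_pos: [0.4628, -0.2829, 0.0815]
eef_rot: [[-0.026, 1.0, 0.012], [0.5, 0.024, -0.866], [-0.866, -0.017, -0.5]]
contact_force: [-0.0, -0.5, -0.2]
grip_width: 0.0856
grasp_force: 0.0
```

```bash
python3 -c "
from h import *
c=look();e=snap('side');s=readout.get_state();print(cupside(e),s['joints'].round(1),s['eef_rot'].round(3))
m=viewer.cut_out('cup',c)+viewer.cut_out('cup',e)
for d in m:
  v,u=np.nonzero(d['pixels']);print(d['confidence'],u.min(),u.max(),v.min(),v.max())"
```

```text
t 23.9 ee [ 0.4633 -0.283   0.0821] w 0.0856 F [-0.2  0.8  0.5]
(0.61, -241, -164) [ -9.7  25.9 -44.7   1.7 -58.4  68.6] [[-0.025  1.     0.013]
 [ 0.499  0.024 -0.866]
 [-0.866 -0.015 -0.5  ]]
0.85 320 349 234 262
0.72 274 292 159 176
0.59 318 347 193 238
```

>>> {"op": "send_rows", "data": {"deltas": [[0,0.04,-0.7,-0.4,0,0,0],[0,0,-0.7,-0.4,0,0,0],[0,0,-0.7,-0.4,0,0,0],[0,0,-0.5,-0.3,0,0,0],[0,0,-0.28,-0.12,0,0,0],[0,0,0,0,0,0,0]], "squeeze": 50}}

```text
time_s: 24.8
ee_pos: [0.4643, -0.3696, 0.0331]
eef_rot: [[-0.025, 1.0, 0.012], [0.5, 0.023, -0.866], [-0.866, -0.016, -0.5]]
contact_force: [-0.2, 0.0, 0.3]
grip_width: 0.0853
grasp_force: 0.0
```

>>> {"op": "send_rows", "data": {"deltas": [[255,0,0,0,0,0,0],[255,0,0,0,0,0,0],[255,0,0,0,0,0,0],[255,0,0,0,0,0,0],[255,0,0,0,0,0,0]]}}

```text
time_s: 25.42
ee_pos: [0.4643, -0.3689, 0.034]
eef_rot: [[-0.026, 1.0, 0.013], [0.498, 0.024, -0.867], [-0.867, -0.016, -0.499]]
contact_force: [-1.8, 2.8, 5.0]
grip_width: 0.063
grasp_force: 52.7
```

```bash
python3 -c "
from h import *
c=look();e=snap('side');s=readout.get_state();print(s['joints'].round(1),s['grasp_force'])
cv2.imwrite('pics/v7.png',np.hstack([cv2.resize(c['pixels'][200:300,280:380,::-1],(400,400)),cv2.resize(e['pixels'][120:280,240:400,::-1],(400,400))]))"
```

```text
t 25.475 ee [ 0.4643 -0.369   0.034 ] w 0.0635 F [-1.9  3.7  5. ]
[-19.9  33.  -49.4 -24.1 -54.1  51.7] 52.70886414543838
```

View pics/v7.png

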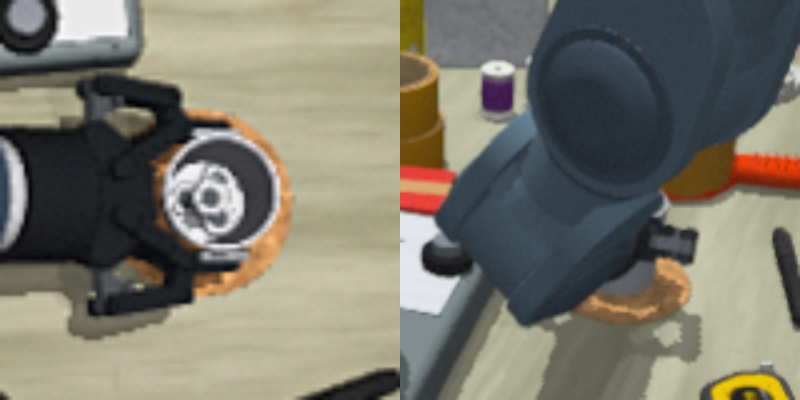

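The cup is held centrally, opening 63 mm. Next I lift it and carry it over the bowl.

>>> {"op": "send_rows", "data": {"deltas": [[255,0,0,0.3,0,0,0],[255,0,0,0.6,0,0,0],[255,0,0,0.8,0,0,0],[255,0,0,0.8,0,0,0],[255,0,0,0.8,0,0,0],[255,0,0,0.8,0,0,0],[255,0,0,0.8,0,0,0],[255,0,0,0.8,0,0,0],[255,0,0,0.7,0,0,0],[255,0,0,0.3,0,0,0],[255,0,0,0,0,0,0]]}}

```text
time_s: 26.9
ee_pos: [0.4643, -0.3689, 0.234]
eef_rot: [[-0.026, 1.0, 0.014], [0.5, 0.025, -0.865], [-0.865, -0.016, -0.501]]
contact_force: [-0.1, -0.5, -1.9]
grip_width: 0.0628
grasp_force: 54.7
```

>>> {"op": "send_rows", "data": {"deltas": [[255,0.15,0.3,0,0,0,0],[255,0.4,0.7,0,0,0,0],[255,0.4,0.7,0,0,0,0],[255,0.4,0.7,0,0,0,0],[255,0.4,0.7,0,0,0,0],[255,0.4,0.7,0,0,0,0],[255,0.4,0.7,0,0,0,0],[255,0.4,0.7,0,0,0,0],[255,0.4,0.7,0,0,0,0],[255,0.4,0.7,0,0,0,0],[255,0.4,0.7,0,0,0,0],[255,0.15,0.3,0,0,0,0]]}}

```text
time_s: 28.4
ee_pos: [0.5939, -0.1396, 0.2323]
eef_rot: [[-0.029, 1.0, 0.013], [0.5, 0.026, -0.866], [-0.865, -0.018, -0.501]]
contact_force: [-0.6, -0.3, -2.3]
grip_width: 0.0629
grasp_force: 54.9
```

```bash
python3 -c "
from h import *
s=readout.get_state();print(s['joints'].round(1),s['ee_pos'].round(3),s['eef_rot'].round(3),s['contact_force'],s['grip_width'])"
```

```text
[  6.4  32.2  -2.2  64.9 -59.5  99.6] [ 0.594 -0.14   0.232] [[-0.029  1.     0.013]
 [ 0.5    0.026 -0.866]
 [-0.865 -0.018 -0.501]] [-0.64220469 -0.3239856  -2.3224498 ] 0.06286785393042243
```

>>> {"op": "send_rows", "data": {"deltas": [[255,0,0,-0.6,0,0,0],[255,0,0,-0.7,0,0,0],[255,0,0,0,0,0.86,0.5],[255,0,0,0,0,0.86,0.5],[255,0,0,0,0,0.86,0.5],[255,0,0,0,0,0.86,0.5],[255,0,0,0,0,0.86,0.5],[255,0,0,0,0,0.86,0.5],[255,0,0,0,0,0.86,0.5],[255,0,0,0,0,0.86,0.5],[255,0,0,0,0,0.86,0.5],[255,0,0,0,0,0.86,0.5]]}}

```text
time_s: 29.9
ee_pos: [0.5928, -0.1413, 0.1941]
eef_rot: [[-0.735, 0.678, 0.01], [0.339, 0.38, -0.861], [-0.588, -0.629, -0.509]]
contact_force: [-0.2, -0.6, -1.8]
grip_width: 0.0629
grasp_force: 54.9
```

>>> {"op": "send_rows", "data": {"deltas": [[255,0,0,0,0,0.86,0.5],[255,0,0,0,0,0.86,0.5],[255,0,0,0,0,0.86,0.5],[255,0,0,0,0,0.86,0.5],[255,0,0,0,0,0.86,0.5],[255,0,0,0,0,0.86,0.5],[255,0,0,0,0,0.86,0.5],[255,0,0,0,0,0.86,0.5],[255,0,0,0,0,0.6,0.35],[255,0,0,0,0,0.6,0.35],[255,0,0,0,0,0.6,0.35],[255,0,0,0,0,0.6,0.35]]}}

```text
time_s: 31.4
ee_pos: [0.5928, -0.1412, 0.1941]
eef_rot: [[-0.994, -0.112, 0.001], [-0.059, 0.51, -0.858], [0.096, -0.853, -0.514]]
contact_force: [0.3, 0.5, -2.9]
grip_width: 0.0632
grasp_force: 54.9
```

```bash
python3 -c "
from h import *
c=snap('top');e=snap('side');s=readout.get_state();print(s['joints'].round(1),s['ee_pos'].round(3),s['eef_rot'].round(3),s['contact_force'],s['grip_width'])
cv2.imwrite('pics/v8.png',np.hstack([cv2.resize(c['pixels'][110:250,170:330,::-1],(400,350)),cv2.resize(e['pixels'][120:320,100:320,::-1],(400,350))]))"
```

```text
[  5.9  34.2  -4.3  61.2 -58.6   5. ] [ 0.593 -0.141  0.194] [[-0.994 -0.11   0.001]
 [-0.058  0.511 -0.858]
 [ 0.094 -0.853 -0.514]] [-0.28384699 -0.09783529 -2.84076914] 0.06340016579737194
```

View pics/v8.png

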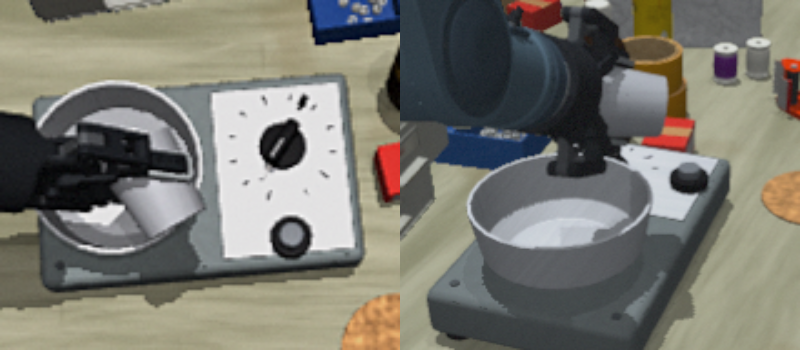

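Rolled about 95°. The cup mouth points over the bowl's middle, so I continue the pour.

>>> {"op": "send_rows", "data": {"deltas": [[255,0,0,0,0,0.6,0.35],[255,0,0,0,0,0.6,0.35],[255,0,0,0,0,0.6,0.35],[255,0,0,0,0,0.6,0.35],[255,0,0,0,0,0.6,0.35],[255,0,0,0,0,0.6,0.35],[255,0,0,0,0,0.6,0.35],[255,0,0,0,0,0.6,0.35],[255,0,0,0,0,0.6,0.35],[255,0,0,0,0,0.6,0.35],[255,0,0,0,0,0.6,0.35],[255,0,0,0,0,0.6,0.35]]}}

```text
time_s: 33.0
ee_pos: [0.5929, -0.1412, 0.1943]
eef_rot: [[-0.712, -0.702, -0.006], [-0.356, 0.369, -0.859], [0.605, -0.609, -0.513]]
contact_force: [0.1, 0.1, -2.1]
grip_width: 0.0631
grasp_force: 55.1
```

>>> {"op": "send_rows", "data": {"deltas": [[255,0,0,0,0,0.6,0.35],[255,0,0,0,0,0.6,0.35],[255,0,0,0,0,0.6,0.35],[255,0,0,0,0,0.6,0.35],[255,0,0,0,0,0.6,0.35],[255,0,0,0,0,0.6,0.35],[255,0,0,0,0,0.6,0.35],[255,0,0,0,0,0.6,0.35],[255,0,0,0,0,0,0],[255,0,0,0,0,0,0],[255,0,0,0,0,0,0],[255,0,0,0,0,0,0]]}}

```text
time_s: 34.5
ee_pos: [0.5932, -0.1412, 0.1948]
eef_rot: [[-0.343, -0.939, -0.009], [-0.476, 0.182, -0.86], [0.81, -0.29, -0.51]]
contact_force: [0.4, 1.1, -2.0]
grip_width: 0.0632
grasp_force: 55.0
```

```bash
python3 -c "
from h import *
c=snap('top');e=snap('side');s=readout.get_state();print(s['joints'].round(1),s['ee_pos'].round(3),s['eef_rot'].round(3),s['contact_force'],s['grip_width'])
cv2.imwrite('pics/v9.png',np.hstack([cv2.resize(c['pixels'][110:250,170:330,::-1],(400,350)),cv2.resize(e['pixels'][120:320,100:320,::-1],(400,350))]))"
```

```text
[  6.   35.   -3.   63.  -58.7 -57.5] [ 0.593 -0.141  0.195] [[-0.342 -0.94  -0.009]
 [-0.476  0.182 -0.86 ]
 [ 0.81  -0.29  -0.51 ]] [ 0.90928597 -0.8724302  -1.42981619] 0.06279479825424854
```

View pics/v9.png

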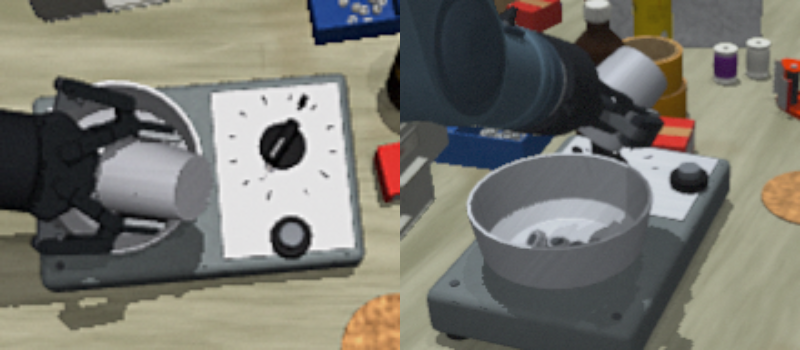

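Nuts have landed in the bowl. I roll and pitch further to empty the cup completely.

>>> {"op": "send_rows", "data": {"deltas": [[255,0,0,0.3,0,0.86,0.5],[255,0,0,0.3,0,0.86,0.5],[255,0,0,0.3,0,0.86,0.5],[255,0,0,0,0,0.86,0.5],[255,0,0,0,-0.8,0,0],[255,0,0,0,-0.8,0,0],[255,0,0,0,-0.8,0,0],[255,0,0,0,0,0,0],[255,0,0.3,0,0,0,0],[255,0,-0.3,0,0,0,0],[255,0,0,0,0,0,0],[255,0,0,0,0,0,0]]}}

```text
time_s: 36.1
ee_pos: [0.5932, -0.1412, 0.2223]
eef_rot: [[-0.032, -0.999, -0.012], [-0.333, 0.022, -0.943], [0.942, -0.026, -0.333]]
contact_force: [0.6, -0.7, -1.5]
grip_width: 0.0631
grasp_force: 54.9
```

```bash
python3 -c "
from h import *
f=[]
for i in range(6):
  c=snap('top');f.append(readout.get_state()['contact_force'])
s=readout.get_state();print(np.mean(f,0),s['joints'].round(1),s['ee_pos'].round(3),s['eef_rot'].round(3),s['grip_width'])"
```

```text
[-0.16688177  0.0784401  -1.1509164 ] [  8.4  40.8   1.7  75.  -68.6 -62.8] [ 0.593 -0.141  0.222] [[-0.031 -0.999 -0.012]
 [-0.332  0.021 -0.943]
 [ 0.943 -0.025 -0.333]] 0.06290876293978881
```

The wrist reads about 1.15 N, which matches the empty cup. Next I reverse the motion.

>>> {"op": "send_rows", "data": {"deltas": [[255,0,0,0,0.8,0,0],[255,0,0,0,0.8,0,0],[255,0,0,0,0.8,0,0],[255,0,0,0,0,-0.86,-0.5],[255,0,0,0,0,-0.86,-0.5],[255,0,0,0.4,0,-0.86,-0.5],[255,0,0,0,0,-0.86,-0.5],[255,0,0,0,0,-0.86,-0.5],[255,0,0,0,0,-0.86,-0.5],[255,0,0,0,0,-0.86,-0.5],[255,0,0,0,0,-0.86,-0.5],[255,0,0,0,0,-0.86,-0.5]]}}

```text
time_s: 37.9
ee_pos: [0.5931, -0.1411, 0.2337]
eef_rot: [[-0.681, -0.732, -0.006], [-0.372, 0.353, -0.859], [0.631, -0.583, -0.512]]
contact_force: [-0.7, 0.0, -2.0]
grip_width: 0.0627
grasp_force: 54.9
```

>>> {"op": "send_rows", "data": {"deltas": [[255,-0.36,-0.63,0,0,-0.86,-0.5],[255,-0.36,-0.63,0,0,-0.86,-0.5],[255,-0.36,-0.63,0,0,-0.86,-0.5],[255,-0.36,-0.63,0,0,-0.86,-0.5],[255,-0.36,-0.63,0,0,-0.86,-0.5],[255,-0.36,-0.63,0,0,-0.86,-0.5],[255,-0.36,-0.63,0,0,-0.86,-0.5],[255,-0.36,-0.63,0,0,-0.86,-0.5],[255,-0.36,-0.63,0,0,-0.86,-0.5],[255,-0.36,-0.63,0,0,-0.86,-0.5],[255,-0.36,-0.63,0,0,-0.86,-0.5],[255,-0.36,-0.63,0,0,-0.86,-0.5]]}}

```text
time_s: 39.4
ee_pos: [0.4628, -0.3684, 0.2337]
eef_rot: [[-0.991, 0.133, 0.005], [0.063, 0.508, -0.859], [-0.117, -0.851, -0.512]]
contact_force: [-0.0, -0.5, -0.9]
grip_width: 0.0632
grasp_force: 54.9
```

>>> {"op": "send_rows", "data": {"deltas": [[255,0,0,0,0,-0.86,-0.5],[255,0,0,0,0,-0.86,-0.5],[255,0,0,0,0,-0.86,-0.5],[255,0,0,0,0,-0.86,-0.5],[255,0,0,0,0,-0.86,-0.5],[255,0,0,0,0,-0.86,-0.5],[255,0,0,0,0,-0.86,-0.5],[255,0,0,0,0,-0.86,-0.5],[255,0,0,0,0,-0.86,-0.5],[255,0,0,0,0,-0.86,-0.5],[255,0,0,0,0,-0.86,-0.5],[255,0,0,0,0,-0.86,-0.5]]}}

```text
time_s: 40.9
ee_pos: [0.4631, -0.3678, 0.2336]
eef_rot: [[-0.464, 0.886, 0.012], [0.442, 0.243, -0.864], [-0.768, -0.396, -0.504]]
contact_force: [0.5, 0.5, -1.2]
grip_width: 0.063
grasp_force: 54.9
```

>>> {"op": "send_rows", "data": {"deltas": [[255,0,0,0,0,-0.86,-0.5],[255,0,0,0,0,-0.86,-0.5],[255,0,0,0,0,-0.86,-0.5],[255,0,0,0,0,-0.86,-0.5],[255,0,0,0,0,-0.86,-0.5],[255,0,0,0,0,-0.6,-0.35],[255,0,0,0,0,0,0],[255,0,0,0,0,0,0]]}}

```text
time_s: 41.9
ee_pos: [0.4634, -0.3679, 0.2337]
eef_rot: [[-0.032, 0.999, 0.012], [0.499, 0.026, -0.866], [-0.866, -0.022, -0.499]]
contact_force: [0.0, 0.7, -1.0]
grip_width: 0.0629
grasp_force: 54.9
```

```bash
python3 -c "
from h import *
from scipy.spatial.transform import Rotation as Q
s=readout.get_state();print(s['joints'].round(1),s['ee_pos'].round(4),s['eef_rot'].round(3),s['grip_width'])
G=np.array([[-.026,1,.014],[.5,.025,-.865],[-.865,-.016,-.501]])
print('units',(Q.from_matrix(G)*Q.from_matrix(s['eef_rot']).inv()).as_rotvec()/.08, (np.array([.4643,-.369,.034])-s['ee_pos'])/.03)
e=snap('side')
m=viewer.cut_out('mat',e)
c=snap('top'); m+=viewer.cut_out('mat',c)
for d in m:
  v,u=np.nonzero(d['pixels']);print(d['confidence'],u.min(),u.max(),v.min(),v.max())
print(pix2z(c,329.5,250.5,.003))"
```

```text
[-19.8  10.2 -39.    9.3 -54.2  51.5] [ 0.4634 -0.3679  0.2337] [[-0.032  0.999  0.012]
 [ 0.499  0.026 -0.866]
 [-0.866 -0.022 -0.499]] 0.06285029931775889
units [ 0.02565298 -0.07937865 -0.01328906] [ 0.03018256 -0.03728279 -6.65646072]
0.71 114 282 198 333
0.59 299 356 218 249
0.45 317 335 228 271
[ 0.46423621 -0.34585856  0.003     ]
```

>>> {"op": "send_rows", "data": {"deltas": [[255,0.03,-0.04,-0.6,0.03,-0.08,0],[255,0,0,-0.9,0,0,0],[255,0,0,-0.9,0,0,0],[255,0,0,-0.9,0,0,0],[255,0,0,-0.9,0,0,0],[255,0,0,-0.9,0,0,0],[255,0,0,-0.7,0,0,0],[255,0,0,-0.4,0,0,0],[255,0,0,-0.25,0,0,0],[255,0,0,-0.1,0,0,0],[255,0,0,-0.07,0,0,0],[255,0,0,0,0,0,0]]}}

```text
time_s: 43.6
ee_pos: [0.4648, -0.3693, 0.0356]
eef_rot: [[-0.025, 1.0, 0.015], [0.5, 0.026, -0.865], [-0.865, -0.014, -0.501]]
contact_force: [0.6, 0.3, -1.4]
grip_width: 0.0632
grasp_force: 54.9
```

>>> {"op": "send_rows", "data": {"deltas": [[255,0,0,-0.05,0,0,0],[255,0,0,0,0,0,0]]}}

```text
time_s: 43.85
ee_pos: [0.4646, -0.3692, 0.0339]
eef_rot: [[-0.025, 1.0, 0.015], [0.501, 0.026, -0.865], [-0.865, -0.014, -0.501]]
contact_force: [0.4, -0.4, -1.8]
grip_width: 0.0632
grasp_force: 54.9
```

>>> {"op": "send_rows", "data": {"deltas": [[255,0,0,-0.03,0,0,0],[255,0,0,0,0,0,0]]}}

```text
time_s: 44.1
ee_pos: [0.4647, -0.3696, 0.0339]
eef_rot: [[-0.024, 1.0, 0.015], [0.499, 0.025, -0.866], [-0.866, -0.014, -0.499]]
contact_force: [-1.0, 2.2, 5.4]
grip_width: 0.063
grasp_force: 54.9
```

Contact. I open gradually and back out along the tool axis, then go up.

>>> {"op": "send_rows", "data": {"deltas": [[50,0,0,0,0,0,0],[0,0,0,0,0,0,0],[0,0,0,0,0,0,0],[0,0,0,0,0,0,0],[0,0,0.35,0.2,0,0,0],[0,0,0.7,0.4,0,0,0],[0,0,0.8,0.46,0,0,0],[0,0,0.8,0.46,0,0,0],[0,0,0.8,0.46,0,0,0],[0,0,0.2,1,0,0,0],[0,0,0,1,0,0,0],[0,0,0,1,0,0,0]]}}

```text
time_s: 45.6
ee_pos: [0.4644, -0.2594, 0.183]
eef_rot: [[-0.026, 1.0, 0.015], [0.501, 0.026, -0.865], [-0.865, -0.015, -0.501]]
contact_force: [-0.0, 0.4, 0.5]
grip_width: 0.0853
grasp_force: 0.0
```

>>> {"op": "send_rows", "data": {"deltas": [[0,-0.5,0.3,0.5,0.8,0,0],[0,-0.5,0.3,0.5,0.8,0,0],[0,-0.5,0.3,0,0.8,0,0],[0,-0.5,0.3,0,0.8,0,0],[0,-0.5,0.3,0,0.8,0,0],[0,-0.5,0.3,0,0.8,0,0],[120,0,0,0,0.8,0,0],[120,0,0,0,0.8,0,0],[120,0,0,0,0.8,0,0],[120,0,0,0,0.8,0,0],[120,0,0,0,0.8,0,0],[120,0,0,0,0.8,0,0]]}}

```text
time_s: 47.1
ee_pos: [0.3743, -0.2056, 0.2122]
eef_rot: [[-0.025, 1.0, 0.015], [0.962, 0.029, -0.272], [-0.273, 0.008, -0.962]]
contact_force: [0.4, -0.0, 0.3]
grip_width: 0.0452
grasp_force: 0.0
```

```bash
python3 -c "
from h import *
s=readout.get_state();print(s['joints'].round(1),s['ee_pos'].round(4),s['eef_rot'].round(3),s['time_s'])
c=snap('top','t10.png');e=snap('side','s10.png');print(cupside(e))
im=np.zeros((600,800,3),np.uint8)
im[:300,:400]=cv2.resize(c['pixels'][125:275,170:370,::-1],(400,300),interpolation=cv2.INTER_CUBIC)
im[300:,:400]=cv2.resize(e['pixels'][150:300,160:360,::-1],(400,300),interpolation=cv2.INTER_CUBIC)
im[:400,400:]=cv2.resize(c['pixels'][140:200,254:314,::-1],(400,400),interpolation=cv2.INTER_CUBIC)
im[400:,400:]=cv2.resize(e['pixels'][190:240,195:295,::-1],(400,200),interpolation=cv2.INTER_CUBIC)
cv2.imwrite('pics/v10.png',im)"
```

```text
[-27.5  -1.2 -28.3  54.7 -13.6  60. ] [ 0.3743 -0.2056  0.2122] [[-0.025  1.     0.015]
 [ 0.962  0.029 -0.272]
 [-0.273  0.008 -0.962]] 47.1
(0.98, 0, 0)
```

View pics/v10.png

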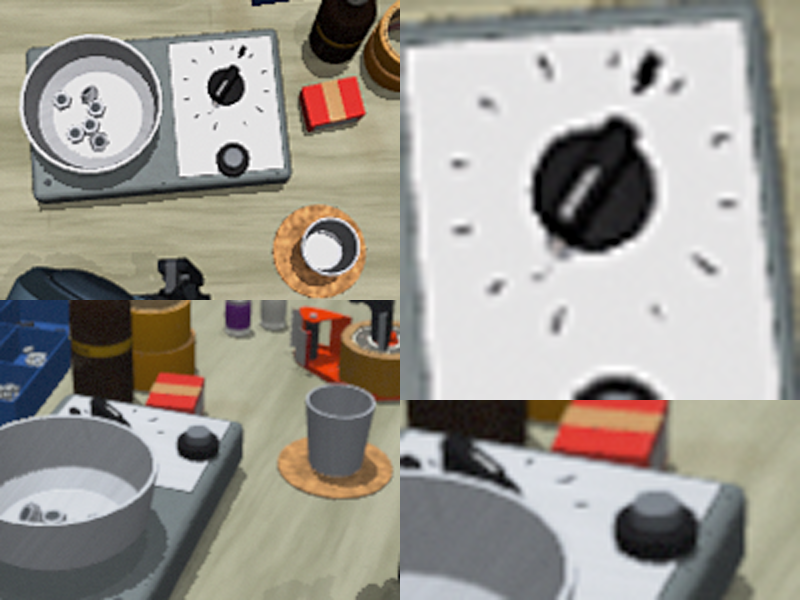

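Top view: six nuts are in the bowl. The cup stands empty on the mat. The needle points lower-left (its marks at crop (560,243) and (541,274), axis at (594,190)). The rider is at crop (648,70). I'll put angles on these.

```bash
cat >> h.py <<'E'
def dialmeas(c,dark=True):
    P=lambda a,b,z:pix2z(c,254+(a-400)/6.667-.5+.075,140+b/6.667-.5+.075,z)
    return P
def ang(d): return np.degrees(np.arctan2(d[1],-d[0]))%360   # clockwise from -x seen from above
E
python3 - <<'E'
from h import *
np.set_printoptions(precision=4,suppress=True)
c=snap('top'); P=dialmeas(c); g=c['pixels'].astype(float).mean(2)
# rider dark centroid
sub=np.clip(150-g[145:156,286:296],0,None); v,u=np.mgrid[145:156,286:296]; ru,rv=(sub*u).sum()/sub.sum(),(sub*v).sum()/sub.sum()
print('rider px',ru,rv)
o=P(594,190,.0645); print('axis',o)
for n,q in [('n1',P(560,243,.062)),('n2',P(541,274,.058)),('rider',pix2z(c,ru,rv,.062))]: print(n,q,ang(q-o),np.linalg.norm((q-o)[:2]))
a,b=P(404,45,.057),P(752,12,.057); d=(b-a); print('yaw',np.degrees(np.arctan2(d[0],-d[1])))
print('btn',pix2z(c,286.5,204.5,.07))
for n in ['needle','rider_tip','dial_grip','start_top']:
    print(n,[(np.round(d['centre'],3).tolist(),round(d['confidence'],2)) for d in viewer.spot_in(n,c)])
E
```

```text
rider px 290.6554307116105 150.45401581356637
axis [ 0.6597 -0.2321  0.0645]
n1 [ 0.6408 -0.2195  0.062 ] 33.64358563132318 0.022654029934240955
n2 [ 0.6304 -0.2126  0.058 ] 33.732989043749825 0.035189430449484034
rider [ 0.7043 -0.2524  0.062 ] 204.47216446110676 0.049017133342907464
yaw 5.021606892962276
btn [ 0.5696 -0.2393  0.07  ]
needle [([0.658, -0.231, 0.062], 0.78)]
rider_tip [([0.455, -0.332, 0.004], 0.6)]
dial_grip [([0.654, -0.23, 0.067], 0.75)]
start_top [([0.57, -0.233, 0.079], 0.47), ([0.468, -0.358, 0.024], 0.27)]
```

>>> {"op": "send_rows", "data": {"deltas": [[120,0,0,0.3,0.86,0.05,0],[120,0,0,0.3,0.86,0.05,0],[120,0,0,0,0.86,0.05,0],[120,0,0,0,0.86,0.05,0],[120,0.5,0,0,0,0,1],[120,0.5,0,0,0,0,1],[120,0.5,0,0,0,0,1],[120,0.5,0,0,0,0,1],[120,0.5,0,0,0,0,1],[120,0.5,0,0,0,0,1],[120,0.5,0,0,0,0,1],[120,0.5,0,0,0,0,1]]}}

```text
time_s: 48.95
ee_pos: [0.4949, -0.205, 0.2298]
eef_rot: [[-0.622, 0.783, 0.0], [0.783, 0.622, -0.003], [-0.002, -0.002, -1.0]]
contact_force: [0.1, -0.6, -0.0]
grip_width: 0.0455
grasp_force: 0.0
```

>>> {"op": "send_rows", "data": {"deltas": [[120,0.5,-0.08,0,0,0,1],[120,0.5,-0.08,0,0,0,1],[120,0.5,-0.08,0,0,0,1],[120,0.5,-0.08,0,0,0,1],[120,0.5,-0.08,0,0,0,1],[120,0.5,-0.08,0,0,0,1],[120,0.5,-0.08,0,0,0,1],[120,0.5,-0.08,0,0,0,1],[120,0.5,-0.08,0,0,0,1],[120,0.5,-0.08,0,0,0,1],[120,0.5,0,0,0,0,1],[120,0,0,0,0,0,1]]}}

```text
time_s: 50.45
ee_pos: [0.6604, -0.2288, 0.2291]
eef_rot: [[-0.998, -0.061, 0.002], [-0.061, 0.998, -0.001], [-0.002, -0.001, -1.0]]
contact_force: [0.2, -0.2, 0.1]
grip_width: 0.0451
grasp_force: 0.0
```

>>> {"op": "send_rows", "data": {"deltas": [[120,0,0,0,0,0,1],[120,0,0,0,0,0,1],[120,0,0,0,0,0,1],[120,0,0,0,0,0,1],[120,0,0,0,0,0,1],[120,0,0,0,0,0,1],[120,0,0,0,0,0,1],[120,0,0,0,0,0,1],[120,0,0,0,0,0,1],[120,0,0,0,0,0,1],[120,0,0,0,0,0,1],[120,0,0,0,0,0,1]]}}

```text
time_s: 51.95
ee_pos: [0.6595, -0.2289, 0.2297]
eef_rot: [[-0.523, -0.852, 0.001], [-0.852, 0.523, 0.002], [-0.002, -0.0, -1.0]]
contact_force: [-0.8, 0.3, -0.5]
grip_width: 0.0452
grasp_force: 0.0
```

>>> {"op": "send_rows", "data": {"deltas": [[120,0,0,0,0,0,1],[120,0,0,0,0,0,1],[120,0,0,0,0,0,1],[120,0,0,0,0,0,1],[120,0,0,0,0,0,1],[120,0,0,0,0,0,1],[120,0,0,0,0,0,1],[120,0,0,0,0,0,1],[120,0,0,0,0,0,1],[120,0,0,0,0,0,1],[120,0,0,0,0,0,1],[120,0,0,0,0,0,1]]}}

```text
time_s: 53.45
ee_pos: [0.6595, -0.2288, 0.2297]
eef_rot: [[0.398, -0.917, -0.001], [-0.917, -0.398, 0.003], [-0.003, 0.0, -1.0]]
contact_force: [0.1, -0.1, 0.5]
grip_width: 0.0455
grasp_force: 0.0
```

```bash
cat >> h.py <<'E'
def tool(want=None):
    s=readout.get_state(); y=s['eef_rot'][:,1]; print(s['joints'].round(1),s['ee_pos'].round(4),'yang',np.degrees(np.arctan2(y[1],y[0])).round(2)%360,'tz',s['eef_rot'][:,2].round(3),'t',s['time_s'],'F',s['contact_force'].round(1),'M',s['wrist_torque'].round(2))
    if want is not None: print('units',((np.array(want)-s['ee_pos'])/.03).round(2))
E
python3 -c "
from h import *
tool([.658,-.23,.069])"
```

```text
[-2.440e+01  3.800e+01  3.120e+01  8.330e+01  1.000e-01 -1.379e+02] [ 0.6595 -0.2288  0.2297] yang 203.48 tz [-0.001  0.003 -1.   ] t 53.45 F [ 0.1 -0.1  0.5] M [ 0.04 -0.    0.  ]
units [-0.05 -0.04 -5.36]
```

>>> {"op": "send_rows", "data": {"deltas": [[120,-0.05,-0.04,0,0,0,1],[120,0,0,0,0,0,1],[120,0,0,0,0,0,1],[120,0,0,0,0,0,1],[120,0,0,-0.8,0,0,1],[120,0,0,-0.9,0,0,1],[120,0,0,-0.9,0,0,1],[120,0,0,-0.9,0,0,0.16],[120,0,0,-0.8,0,0,0],[120,0,0,-0.5,0,0,0],[120,0,0,-0.4,0,0,0],[120,0,0,-0.16,0,0,0]], "squeeze": 30}}

```text
time_s: 54.95
ee_pos: [0.6579, -0.2307, 0.0689]
eef_rot: [[0.83, -0.558, -0.002], [-0.558, -0.83, 0.002], [-0.003, -0.001, -1.0]]
contact_force: [-0.1, 0.2, 0.2]
grip_width: 0.045
grasp_force: 0.0
```

```bash
python3 -c "
from h import *
tool([.658,-.23,.069])"
```

```text
[-2.460e+01  4.060e+01  1.200e+01  6.150e+01  1.000e-01 -1.707e+02] [ 0.6579 -0.2307  0.0689] yang 236.1 tz [-0.002  0.002 -1.   ] t 54.95 F [-0.1  0.2  0.2] M [-0.02  0.    0.04]
units [0.   0.02 0.  ]
```

>>> {"op": "send_rows", "data": {"deltas": [[200,0,0,0,0,0,0],[200,0,0,0,0,0,0],[230,0,0,0,0,0,0],[255,0,0,0,0,0,0],[255,0,0,0,0,0,0],[255,0,0,0,0,0,0]]}}

```text
time_s: 55.7
ee_pos: [0.6583, -0.2316, 0.0705]
eef_rot: [[0.83, -0.558, -0.001], [-0.558, -0.83, 0.001], [-0.001, -0.0, -1.0]]
contact_force: [-2.0, -1.8, 5.6]
grip_width: 0.012
grasp_force: 34.1
```

>>> {"op": "send_rows", "data": {"deltas": [[255,0,0,0.05,0,0,-0.5],[255,0,0,0,0,0,-1],[255,0,0,0,0,0,-1],[255,0,0,0,0,0,-1],[255,0,0,0,0,0,-1],[255,0,0,0,0,0,-1],[255,0,0,0,0,0,-1],[255,0,0,0,0,0,-1],[255,0,0,0,0,0,-1],[255,0,0,0,0,0,-1],[255,0,0,0,0,0,-1],[255,0,0,0,0,0,-1]]}}

```text
time_s: 57.2
ee_pos: [0.6589, -0.2313, 0.0706]
eef_rot: [[0.056, -0.998, 0.002], [-0.998, -0.056, 0.002], [-0.002, -0.002, -1.0]]
contact_force: [1.8, -2.2, -2.2]
grip_width: 0.0125
grasp_force: 33.1
```

>>> {"op": "send_rows", "data": {"deltas": [[255,0,0,0,0,0,-1],[255,0,0,0,0,0,-1],[255,0,0,0,0,0,-1],[255,0,0,0,0,0,-1],[255,0,0,0,0,0,-1],[255,0,0,0,0,0,-1],[255,0,0,0,0,0,-1],[255,0,0,0,0,0,-1],[255,0,0,0,0,0,-1],[255,0,0,0,0,0,-1],[255,0,0,0,0,0,-1],[255,0,0,0,0,0,-1]]}}

```text
time_s: 58.7
ee_pos: [0.6594, -0.2316, 0.0706]
eef_rot: [[-0.786, -0.619, 0.005], [-0.619, 0.786, -0.0], [-0.004, -0.003, -1.0]]
contact_force: [3.6, -2.7, -3.1]
grip_width: 0.0125
grasp_force: 33.0
```

>>> {"op": "send_rows", "data": {"deltas": [[255,0,0,0,0,0,-1],[255,0,0,0,0,0,-1],[255,0,0,0,0,0,-1],[255,0,0,0,0,0,-1],[255,0,0,0,0,0,-1],[255,0,0,0,0,0,-1],[255,0,0,0,0,0,-1],[255,0,0,0,0,0,-1],[255,0,0,0,0,0,-1],[255,0,0,0,0,0,-1],[255,0,0,0,0,0,-1],[255,0,0,0,0,0,-1]]}}

```text
time_s: 60.2
ee_pos: [0.6595, -0.2322, 0.0706]
eef_rot: [[-0.957, 0.289, 0.005], [0.289, 0.957, -0.004], [-0.006, -0.002, -1.0]]
contact_force: [4.4, -4.4, -4.6]
grip_width: 0.0122
grasp_force: 32.9
```

```bash
python3 -c "
from h import *
tool()"
```

```text
[-24.6  40.3  11.7  61.   -0.1  -7.7] [ 0.6595 -0.2322  0.0706] yang 73.19 tz [ 0.005 -0.004 -1.   ] t 60.2 F [ 4.4 -4.4 -4.6] M [-0.92 -0.61  0.06]
```

>>> {"op": "send_rows", "data": {"deltas": [[255,0,0,0,0,0,-0.84],[255,0,0,0,0,0,-0.84],[255,0,0,0,0,0,0],[255,0,0,0,0,0,0],[120,0,0,0,0,0,0],[120,0,0,0,0,0,0],[120,0,0,0,0,0,0],[120,0,0,0.8,0,0,0],[120,0,0,1,0,0,0],[120,0,0,1,0,0,0],[120,0,0,1,0,0,0],[120,-0.8,0,0.5,0,0,0]]}}

```text
time_s: 61.7
ee_pos: [0.6356, -0.231, 0.2018]
eef_rot: [[-0.912, 0.411, 0.006], [0.411, 0.912, -0.003], [-0.006, -0.001, -1.0]]
contact_force: [-0.5, 0.3, -1.1]
grip_width: 0.0453
grasp_force: 0.0
```

>>> {"op": "send_rows", "data": {"deltas": [[120,-1,0,0,0,0,0],[120,-1,0,0,0,0,0],[120,-1,0,0,0,0,0],[120,-1,0,0,0,0,0],[120,-1,0,0,0,0,0],[120,-1,0,0,0,0,0],[120,-1,0,0,0,0,0],[120,-1,0,0,0,0,0],[120,0,0,0,0,0,0]]}}

```text
time_s: 62.82
ee_pos: [0.3923, -0.2303, 0.2001]
eef_rot: [[-0.911, 0.413, 0.001], [0.413, 0.911, -0.001], [-0.002, -0.001, -1.0]]
contact_force: [-0.2, -0.6, 1.0]
grip_width: 0.0453
grasp_force: 0.0
```

```bash
python3 -c "
from h import *
tool();c=snap('top','t11.png');e=snap('side','s11.png');print(cupside(e))
im=np.zeros((600,800,3),np.uint8)
im[:,:600]=cv2.resize(c['pixels'][140:200,254:314,::-1],(600,600),interpolation=cv2.INTER_CUBIC)
im[:200,600:]=cv2.resize(e['pixels'][180:230,195:245,::-1],(200,200),interpolation=cv2.INTER_CUBIC)
im[200:400,600:]=cv2.resize(c['pixels'][220:270,305:355,::-1],(200,200),interpolation=cv2.INTER_CUBIC)
cv2.imwrite('pics/v11.png',im)"
```

```text
[-38.4   8.4 -17.6  63.8  -0.  -14. ] [ 0.3923 -0.2303  0.2001] yang 65.58 tz [ 0.001 -0.001 -1.   ] t 62.825 F [-0.2 -0.6  1. ] M [ 0.03 -0.02  0.01]
(0.98, 0, 0)
```

View pics/v11.png

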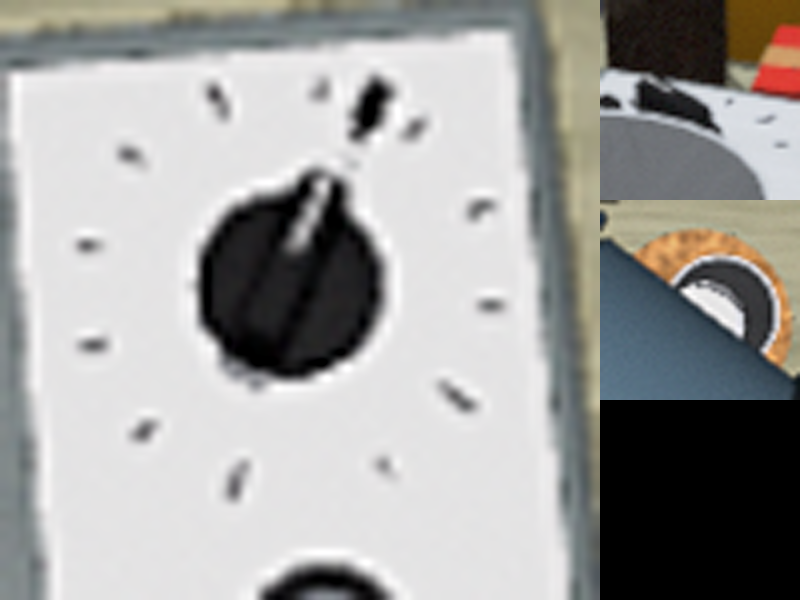

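```bash
python3 - <<'E'
from h import *
from scipy.optimize import least_squares
np.set_printoptions(precision=4,suppress=True)
c=snap('top')
for f in('t10.png','t11.png'):
    g=cv2.cvtColor(cv2.imread('pics/'+f),cv2.COLOR_BGR2GRAY).astype(np.float32)
    # radial edge of skirt in sectors clear of bar ends/shadow
    cx,cy=283.1,168.5
    for _ in range(3):
        pts=[]
        for a in np.radians(list(range(-40,61,5))+list(range(150,226,5))):   # image angle: right, left(+down)
            r=np.arange(6,13,.05); p=cv2.remap(g,(cx+r*np.cos(a)).astype(np.float32)[None],(cy+r*np.sin(a)).astype(np.float32)[None],cv2.INTER_LINEAR)[0]
            k=np.argmax(p>130); pts.append((cx+r[k]*np.cos(a),cy+r[k]*np.sin(a)))
        pts=np.array(pts); s=least_squares(lambda x:np.hypot(*(pts-x[:2]).T)-x[2],[cx,cy,9.8],loss='soft_l1',f_scale=.2).x; cx,cy=s[:2]
    w=np.clip(170-g[143:158,285:297],0,None); w[w<20]=0; v,u=np.mgrid[143:158,285:297]
    # keep main blob
    n,l,st,ce=cv2.connectedComponentsWithStats((w>30).astype(np.uint8)); i=1+np.argmax(st[1:,4]); w=w*(cv2.dilate((l==i).astype(np.uint8),np.ones((3,3)))>0)
    ru,rv=(w*u).sum()/w.sum(),(w*v).sum()/w.sum()
    q=np.array([u-ru,v-rv]).reshape(2,-1); C=(q*w.ravel())@q.T; ev=np.linalg.eigh(C)[1][:,1]
    o=pix2z(c,*s[:2],.0625); 
    print(f,'circle',s,'axis',o,'rider',ru,rv,[round(ang(pix2z(c,ru,rv,z)-o),2) for z in(.058,.062,.066)],'rider axis dir',np.degrees(np.arctan2(ev[0],-ev[1])))
# white line on bar top in t11
im=cv2.imread('pics/t11.png').astype(float).mean(2); sub=im[156:167,279:290].round().astype(int); print(sub)
E
```

```text
t10.png circle [282.5099 168.0648   9.3434] axis [ 0.6603 -0.2318  0.0625] rider 290.5394736842105 150.4205263157895 [np.float64(204.36), np.float64(204.77), np.float64(205.2)] rider axis dir -156.37702764820892
t11.png circle [282.4785 168.063    9.3895] axis [ 0.6603 -0.2317  0.0625] rider 290.55282817502666 150.3906083244397 [np.float64(204.44), np.float64(204.85), np.float64(205.29)] rider axis dir -156.57366233779373
[[228 228 227 231 238 231 196 214 240 213 193]
 [230 231 235 243 223 108  85 139 168 202 229]
 [243 248 240 197 132   0 132 206  39 119 215]
 [158 140 119  74  27  11 117 161   0  86 206]
 [ 41  25  10   2   0  97 163  79   0  98 213]
 [ 21  28  21   5  17 125 179  25   0  49 183]
 [ 30  30  18   4  97 169 103  15   0  10  76]
 [ 32  26  10  23 130 180  29  11   5  19  11]
 [ 31  26  11  70 133 110  17   2  13  31  24]
 [ 29  21  23  45  63  39  15   7  30  31  27]
 [ 25  16  30  31  26  26  13  17  36  33  32]]
```

Needle (about 204.4°) and rider (about 204.8°) agree, so the dial is set. Next is the start button.

>>> {"op": "send_rows", "data": {"deltas": [[255,0.9,-0.04,0,0,0,0],[255,1,-0.04,0,0,0,0],[255,1,-0.04,0,0,0,0],[255,1,-0.04,0,0,0,0],[255,1,-0.04,0,0,0,0],[255,1,-0.04,0,0,0,0],[255,0,0,-1,0,0,0],[255,0,0,-1,0,0,0],[255,0,0,-0.9,0,0,0],[255,0,0,-0.2,0,0,0],[255,0,0,0,0,0,0]]}}

```text
time_s: 64.35
ee_pos: [0.5715, -0.2379, 0.1069]
eef_rot: [[-0.911, 0.412, 0.002], [0.412, 0.911, -0.002], [-0.002, -0.001, -1.0]]
contact_force: [1.0, 0.4, 0.9]
grip_width: 0.0
grasp_force: 0.0
```

```bash
python3 -c "
from h import *
tool([.569,-.237,.09])
e=snap('side');print(cupside(e)); print(proj(e,[.569,-.237,.075]),[(np.round(d['centre'],3).tolist(),round(d['confidence'],2)) for d in viewer.spot_in('start_top',e)])"
```

```text
[-28.5  29.9  -1.1  58.8  -0.   -4.1] [ 0.5715 -0.2379  0.1069] yang 65.69 tz [ 0.002 -0.002 -1.   ] t 64.35 F [1.  0.4 0.9] M [-0.05  0.02  0.02]
units [-0.08  0.03 -0.56]
(0.98, 0, 0)
[258.91061387 216.51150425] [([0.562, -0.235, 0.078], 0.55)]
```

>>> {"op": "send_rows", "data": {"deltas": [[255,-0.08,0.03,-0.4,0,0,0],[255,0,0,-0.2,0,0,0],[255,0,0,-0.15,0,0,0],[255,0,0,-0.1,0,0,0],[255,0,0,-0.1,0,0,0],[255,0,0,0,0,0,0]]}}

```text
time_s: 65.2
ee_pos: [0.5687, -0.2372, 0.0785]
eef_rot: [[-0.911, 0.412, 0.002], [0.412, 0.911, -0.002], [-0.003, -0.001, -1.0]]
contact_force: [-0.2, 0.3, 1.9]
grip_width: -0.0003
grasp_force: 0.7
```

>>> {"op": "send_rows", "data": {"deltas": [[255,0,0,-0.1,0,0,0],[255,0,0,0,0,0,0]]}}

```text
time_s: 65.45
ee_pos: [0.5688, -0.2373, 0.0756]
eef_rot: [[-0.911, 0.412, 0.002], [0.412, 0.911, -0.002], [-0.003, -0.001, -1.0]]
contact_force: [-0.4, 1.3, 2.3]
grip_width: 0.0002
grasp_force: 1.5
```

>>> {"op": "send_rows", "data": {"deltas": [[255,0,0,-0.1,0,0,0],[255,0,0,0,0,0,0]]}}

```text
time_s: 65.7
ee_pos: [0.5688, -0.2373, 0.0727]
eef_rot: [[-0.911, 0.412, 0.003], [0.412, 0.911, -0.002], [-0.003, -0.001, -1.0]]
contact_force: [-1.1, 0.5, 4.9]
grip_width: 0.0004
grasp_force: 2.4
```

>>> {"op": "send_rows", "data": {"deltas": [[255,0,0,-0.06,0,0,0],[255,0,0,0,0,0,0]]}}

```text
time_s: 65.95
ee_pos: [0.5689, -0.2373, 0.0724]
eef_rot: [[-0.911, 0.412, 0.003], [0.412, 0.911, -0.003], [-0.004, -0.001, -1.0]]
contact_force: [-4.4, 2.2, 13.2]
grip_width: 0.0002
grasp_force: 6.7
```

>>> {"op": "send_rows", "data": {"deltas": [[255,0,0,-0.06,0,0,0],[255,0,0,0,0,0,0]]}}

```text
time_s: 66.2
ee_pos: [0.5689, -0.2374, 0.0723]
eef_rot: [[-0.911, 0.412, 0.004], [0.412, 0.911, -0.003], [-0.005, -0.001, -1.0]]
contact_force: [-7.6, 4.2, 22.3]
grip_width: -0.0002
grasp_force: 11.4
```

The button bottomed out at about 5 N with a hard stop after that. I release it and retreat.

>>> {"op": "send_rows", "data": {"deltas": [[255,0,0,0.3,0,0,0],[255,0,0,0.5,0,0,0],[255,0,0,1,0,0,0],[255,0,0,1,0,0,0],[255,0,0,1,0,0,0],[255,-0.7,0.4,0.8,0,0,0],[255,-1,0.7,0,0,0,0],[255,-1,0.7,0,0,0,0],[255,-1,0.7,0,0,0,0],[255,-1,0.7,0,0,0,0],[255,0,0.7,0,0,0,0],[255,0,0,0,0,0,0]]}}

```text
time_s: 67.7
ee_pos: [0.4272, -0.1193, 0.207]
eef_rot: [[-0.912, 0.411, 0.002], [0.411, 0.912, -0.002], [-0.002, -0.001, -1.0]]
contact_force: [0.6, -0.5, 1.1]
grip_width: 0.0001
grasp_force: 0.0
```

```bash
python3 -c "
from h import *
tool();c=look();e=snap('side');print(cupside(e))
im=np.zeros((520,800,3),np.uint8)
im[:,:520]=cv2.resize(c['pixels'][130:280,190:340,::-1],(520,520),interpolation=cv2.INTER_CUBIC)
im[:280,520:]=cv2.resize(e['pixels'][160:300,200:340,::-1],(280,280),interpolation=cv2.INTER_CUBIC)
cv2.imwrite('pics/v12.png',im)"
```

```text
[-23.8   6.9 -18.4  64.6  -0.    0.5] [ 0.4272 -0.1193  0.207 ] yang 65.76 tz [ 0.002 -0.002 -1.   ] t 67.7 F [ 0.6 -0.5  1.1] M [0.01 0.03 0.08]
t 67.75 ee [ 0.4277 -0.1201  0.207 ] w 0.0001 F [-1.  -0.2 -0.1]
(0.98, 0, 0)
```

View pics/v12.png

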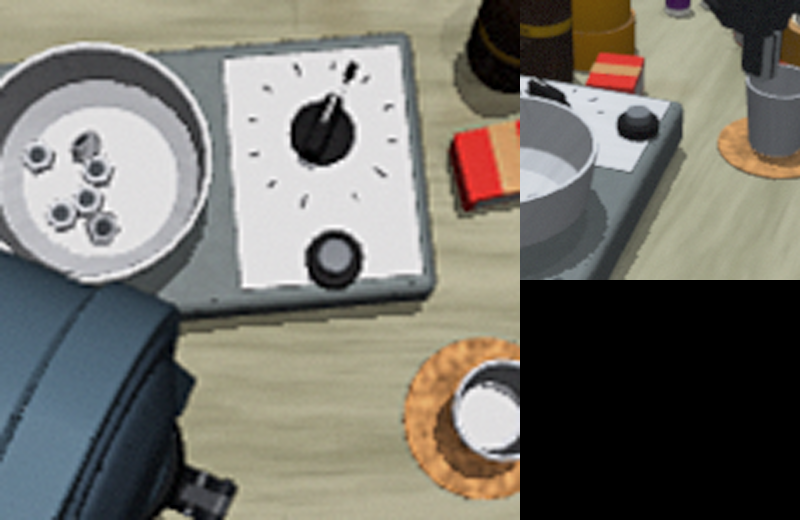

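Six nuts are in the bowl at crop (85,180), the needle lines up with the rider at (350,72), the button is out at (333,258), and the empty cup stands on its mat at (490,405). I'm handing in.

```bash
python3 -c "
from cell import ticket
print(ticket.sign_off())"
```

```text
the job is handed in; nothing more can be done
None
```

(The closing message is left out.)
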